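# Open the child-resistant fuel jug

### The arm

A 6-joint arm with a two-finger parallel gripper is mounted at the origin on the work surface. World frame = base frame: x ahead of the robot, y to its left, z up, the work surface at z = 0. Lengths are in m, angles in rad, forces in N, time in s.
With the tool pointing down it reaches from about 0.425 to 0.95 m from the base axis. Payload 3.5 kg.
Tool frame: the origin (TCP) lies at the centre of the arm's flange, where the gripper is bolted on; the fingertips stand 173 mm ahead of it and the grasp point (between the pads) lies 155 mm ahead of it (arm.grip_point_offset is the distance from the TCP to the grasp point, in m); z points along the fingers, y is the line along which they close (so a half turn about z gives the same grasp; the last joint's range is limited). The gripper opens to 85 mm and grips with 20 to 120 N. Pads are 22 mm wide; open, the fingers measure 114 mm over their backs; the gripper's body (76 mm by 85 mm) begins 54 mm behind the grasp point. The pads swing forward as they close: fully open they stand 13 mm farther back than shut.
Start: joints at [-1.297, 0.286, 1.577, -0, 1.279, -0.15], TCP at [0.278, -0.615, 0.405] pointing down, gripper open.
Joint ranges: [-2.77, 2.77], [-0.9, 2.22], [0.21, 2.48], [-1.53, 4.67], [0.24, 2.81], [-2.84, 2.84]. Speed limits (rad/s): [2.79, 2.79, 3.14, 3.14, 3.14, 3.14].

### API

Orientations are given as a unit quaternion [w, x, y, z].
In Python, from plant import observe, viewer, order, arm gives the robot as it stands. The module is installed in compiled form; this text tells all that it offers.
- The arm moves only by the shell command python3 -m pendant 'ROWS' [FORCE]. ROWS is JSON, a list of rows, each an object with "dp": the shift along the tool's x, y, z in mm, a list of three; "rotation": the turn, a rotation vector about the tool's x, y, z in rad, a list of three; "jaw": the finger opening in mm, from 0 to 85.4. A call has 1 to 5 rows; each row shifts and turns the commanded pose from where the row before left it, along the tool's axes as they then stand; what a row does not reach is not made up. A row lasts 1/10 s, in which the tool goes at most 50 mm and 8.59 degrees, less where a joint would pass 70% of its speed; a pose out of reach is approached as far as the arm can. A call is refused whole if a number of a shift passes 50 or a number of a turn 0.15, either way. A call with a gripper value outside its range is refused whole. The fingers move at their own pace and stop on an object; FORCE is the grip in N (left out, the last holds). Time passes only in rows, so rows that do not move let the fingers close. It gives the time, the measured TCP pose, the force, the opening and the grip force at its end, in the units of the state.
- observe(): the state, without advancing time (a new reading comes with each control period).
- viewer.camera(name): name is "side" or "top"; returns (picture, depth): 384x512x3 uint8, red, green, blue; 384x512 float32, m along the optical axis (not along the pixel's ray), 0 where there is no reading.
- viewer.get_calibration(name): a dict with "camera_matrix" (3x3 intrinsics, pixels), "k1" (the pictures are not rectified: a ray, as slopes to the right and down, at radius r is drawn at 1 + k1 r^2 times it, then the intrinsics apply), "R" (3x3) and "t" (3): a world point X has camera coordinates R X + t. Camera axes: x right, y down, z forward; pixel columns grow to the right and rows downward; lengths in m; the calibration is good to about 2 mm. A picture is of the moment at which its call begins. get_calibration takes no time and is no camera call.
- order.hand_in(): hands the job in; it is judged then, once.
The state is a dict: "time_s": time; "qpos": joint angles; "qvel": joint speeds; "joint_torque": joint torques, N m; "tcp_pos": TCP position; "tcp_rot": TCP orientation; "force": force on the tool from outside, world axes, zero at the start; "torque": the same for the moment, N m; "finger_gap": opening from 0.0 (shut) to 1.0 (fully open); "gripper_force": force on a finger pad.
Only numpy, scipy, OpenCV 4.12 (cv2) and the standard library are available. Lean on these libraries where they do the work, as an engineer would, in place of code of your own. Each camera call takes 0.05 s, during which the arm holds its last target. There are 200 camera calls.

### The job

Open the fuel jug that is strapped in the bench holder: push its child-resistant cap down against the spring until it bottoms, keep it down while turning it anticlockwise (seen from above) until it comes up against its stop, and lift it off there. Push firmly but force nothing: neither lean on the cap once it has bottomed nor twist or pull it hard when it does not give. Set the cap down, without dropping it, flat on the floor of the steel parts tray with its open side down, let go, and leave everything else where it is.

Things in the scene. Friction and masses are not known exactly. Their poses are not given: they have to be found in the camera images.
- cap_center (a point): Black cap on the jug, 36 mm tall, about 80 g. The point is on its axis, half-way up; z up out of its flat top. Its upper 12 mm is a solid octagon, 52 mm across flats (each 21 mm wide), best gripped from above on two opposite flats; they face along x and y and midway. The ribbed hollow skirt below has two lugs inside. Once free, it must rise 15 mm to clear the neck.
- cap_top (a point): Centre of the cap's flat top, 18 mm above cap_center; z up. A spring inside holds the cap up: 9 to 17 N starts it down, 20 N just before it bottoms, then the force climbs steeply. How deep it goes differs from jug to jug, 4 to 12 mm, and cannot be seen. Over 34 N of contact force between cap and neck, side loads included, breaks the closure.
- catch (a point): On the neck's axis, level with the hidden lugs. Two catches hold the lugs, which clear them only in the last 1.5 mm before the cap bottoms. Kept down there, it turns anticlockwise (from above) with slight drag to a firm stop, 38 to 90 degrees on, differing from jug to jug; within 8 degrees of the stop it lifts off. A twist over 0.25 N m at a catch or 0.7 N m at the stop breaks it.
- jug_mouth (a point): Top of the ledges on the jug's neck, on its axis, 8 mm below the centre of the closed cap, 213 mm above the bench; z up, x towards the carrying handle. The cap has 2 mm of side play on the neck, which is bare for 19 mm below it. The jug, an off-white 3-litre can, is fixed in a steel holder with a strap: it cannot shift or turn.
- jug_handle (a point): Middle of the jug's carrying handle, 102 mm from the neck axis, 207 mm above the bench. The handle is an 18 mm bar arching along the jug from 53 to 149 mm from the neck axis, its top 216 mm above the bench. The jug is 190 x 110 mm and 178 mm high without neck; the neck stands 42 mm from its other end.
- tray_clear (a point): Point on the inner floor (3 mm above the bench) of the fixed steel parts tray, in the middle of its clear end. The tray is 240 x 150 x 28 mm with 3 mm walls, x along its length; this point lies 45 mm from the tray's middle towards the clear end (-x). A spark plug and a bolt lie in the other end.
- plug (a point): Spark plug lying in the tray, 72 mm long, 22 mm thick; the point is at its middle. Leave it.
- bolt (a point): Flange bolt standing head down in the tray, 20 mm wide, 23 mm high; the point is under its head. Leave it.
- driver (a point): Screwdriver lying on the bench between jug and tray; the point is its origin, on the bench. Leave it.
- spanner (a point): Wrench lying flat on the bench; the point is its origin, on the bench. Leave it.
- oil (a point): Grey two-stroke oil bottle, 66 mm wide, 170 mm tall, standing at the side; the point is half-way up. Leave it.
- carb (a point): Small aluminium carburettor, about 45 x 55 x 44 mm, standing on the bench; the point is under its centre. Leave it.
- cover (a point): Black plastic air filter cover, 75 x 95 x 24 mm, lying open side up; the point is under its centre. Leave it.
- pulley (a point): Black starter pulley, 100 mm wide, 32 mm high, lying flat; the point is under its centre. Leave it.
There are look-alikes about, which are no part of the job. What is shaped like the part that bears cap_center but purple is not meant.

How it is judged:
By the outcome, as a careful person would: the job done as asked, in the order asked, and still so for the second after the job is handed in, with the robot touching nothing.
It also fails if it takes over 72 s, if anything falls off the work surface, if the arm or the gripper's body presses on something with over 40 N, if the wrist force passes 120 N, or if a joint passes its speed limit or range.

## Working session

There is one attempt and no reset: what is moved stays moved. The work goes in short steps, Python scripts to look and compute and a shell command to move; the robot and the scene stay as the last step left them, time stands still between calls to the robot, and variables do not carry over. Pictures are saved under pics/ and viewed, at most 10 in all, crops included, and the job is handed in when it is done.

```bash
mkdir -p pics
cat > h.py <<'E'
import numpy as np, cv2
from plant import observe, viewer, order, arm
def snap(n):
    p,d=viewer.camera(n); return p,d,viewer.get_calibration(n)
def world(d,c,u,v,z=None):
    K=np.array(c["camera_matrix"],float);k=c["k1"];R=np.array(c["R"]);t=np.array(c["t"])
    u=np.asarray(u,float);v=np.asarray(v,float)
    pts=np.stack([u,v],-1).reshape(-1,1,2)
    n=cv2.undistortPoints(pts,K,np.array([k,0,0,0,0.])).reshape(-1,2)
    r=np.c_[n,np.ones(len(n))]
    if z is None:
        dd=d[v.astype(int).ravel(),u.astype(int).ravel()]; return (r*dd[:,None]-t)@R
    o=-R.T@t; w=r@R; return o+w*((z-o[2])/w[:,2])[:,None]
E
python3 - <<'E'
from h import *
s=observe();print({k:np.round(v,3) for k,v in s.items()},arm.grip_point_offset)
for n in("top","side"):
    p,d,c=snap(n);np.savez(f"{n}0.npz",p=p,d=d);cv2.imwrite(f"pics/{n}0.png",cv2.resize(p[:,:,::-1],(800,600)))
    R=np.array(c["R"]);print(n,-R.T@c["t"],R.round(2).tolist(),c["camera_matrix"],c["k1"])
E
```

```text
{'time_s': np.float64(0.0), 'qpos': array([-1.297,  0.287,  1.578, -0.   ,  1.279, -0.15 ]), 'qvel': array([-0.001, -0.001, -0.001,  0.   , -0.   , -0.001]), 'joint_torque': array([ 0.0000e+00, -4.0598e+01, -2.9263e+01, -0.0000e+00,  6.0000e-03,
       -0.0000e+00]), 'tcp_pos': array([ 0.278, -0.615,  0.403]), 'tcp_rot': array([-0.001,  0.978,  0.21 , -0.   ]), 'force': array([-0.149,  0.902, -0.445]), 'torque': array([-0.022, -0.021, -0.051]), 'gripper_force': np.float64(0.0), 'finger_gap': np.float64(0.999)} 0.1547
top [0.34486521 0.01464013 1.56716519] [[0.02, -1.0, -0.0], [-0.99, -0.02, -0.16], [0.16, 0.0, -0.99]] [[471.65932075   0.         254.13761986]
 [  0.         471.65932075 199.6187858 ]
 [  0.           0.           1.        ]] -0.12334652231264934
side [0.34651864 0.60111677 0.97359312] [[-0.93, -0.37, -0.01], [-0.28, 0.73, -0.62], [0.24, -0.57, -0.79]] [[360.51711849   0.         259.06558035]
 [  0.         360.51711849 190.23656275]
 [  0.           0.           1.        ]] -0.09796484171510647
```

View pics/top0.png

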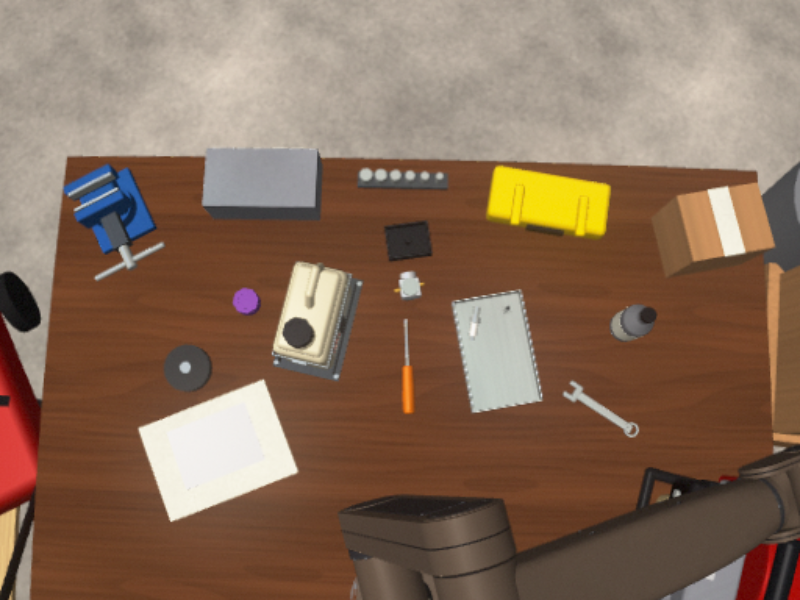

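View pics/side0.png

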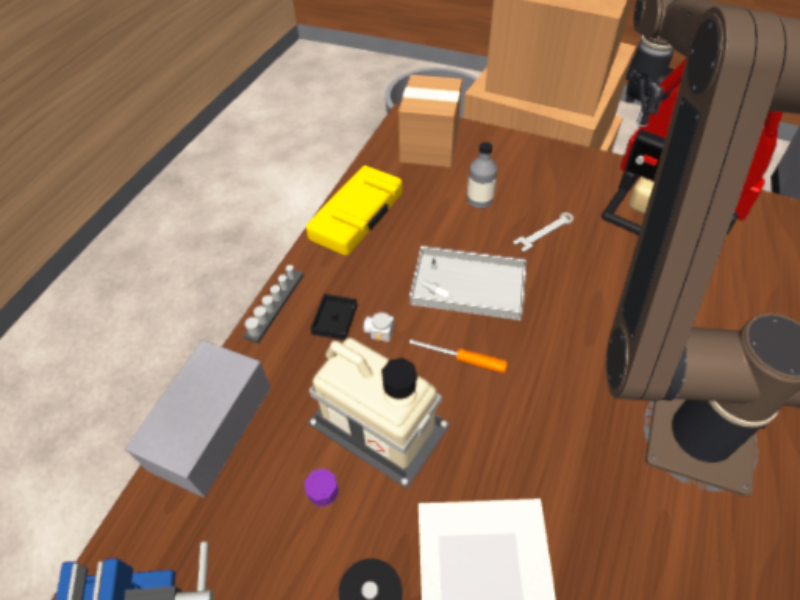

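The top view shows the jug with its black cap at (298,332), and a purple look-alike cap on the bench at (246,300). The black one on the jug's neck is the one meant. The tray is at (497,350) with the plug at (474,322) and the bolt at (507,309), so its clear end is the lower one. The handle is at (315,285). The side view agrees: black cap at (399,378), purple one at (321,487).

Run:
```python
from h import *
f=0.64
for n,(cu,cv) in {"top":(298,332),"side":(399,375)}.items():
    z=np.load(n+"0.npz");p,d=z["p"],z["d"];c=viewer.get_calibration(n)
    cu,cv=cu*f,cv*f
    V,U=np.mgrid[int(cv)-45:int(cv)+45,int(cu)-45:int(cu)+45]
    U=U.ravel();V=V.ravel();W=world(d,c,U,V);col=p[V,U].astype(int)
    m=(col.max(1)<70)&(np.hypot(U-cu,V-cv)<16)
    zt=np.percentile(W[m,2],90);
    t=m&(abs(W[:,2]-np.median(W[m&(W[:,2]>zt-.01),2]))<.006)
    T=np.c_[U[t],V[t]].astype(np.float32)
    print(n,"captop n",t.sum(),"mean",W[t].mean(0).round(4),"mid",((W[t].min(0)+W[t].max(0))/2).round(4),"ext",np.ptp(W[t],0).round(4), "ptz",np.percentile(W[t,2],[5,50,95]).round(4))
    # handle + jug top : off-white
    j=(col.min(1)>120)&(W[:,2]>.16)
    h=j&(W[:,2]>.202)&(np.hypot(*(W[:,:2]-W[t][:,:2].mean(0)).T)>.04)
    print(" handle",h.sum(),W[h].mean(0).round(4),W[h].min(0).round(3),W[h].max(0).round(3))
    b=j&(W[:,2]<.19);hull=cv2.minAreaRect((W[b][:,:2]*1000).astype(np.float32));print(" jugtop rect",hull)
z=np.load("top0.npz");p,d=z["p"],z["d"];c=viewer.get_calibration("top")
V,U=np.mgrid[180:270,280:355];U=U.ravel();V=V.ravel();W=world(d,c,U,V);col=p[V,U].astype(int)
m=((col[:,2]-col[:,0])>-15)&(col.min(1)>90)
im=np.zeros(d.shape,np.uint8);im[V[m],U[m]]=255
im=cv2.morphologyEx(im,cv2.MORPH_OPEN,np.ones((3,3)))
cn=max(cv2.findContours(im,0,2)[0],key=cv2.contourArea).reshape(-1,2)
X=world(d,c,cn[:,0],cn[:,1],z=.02);print("tray",cv2.minAreaRect((X[:,:2]*1000).astype(np.float32)))
cs=cv2.boxPoints(cv2.minAreaRect(cn.astype(np.float32)));print(cs, world(d,c,cs[:,0],cs[:,1],z=.028).round(3).tolist())
q=np.array([[474,322],[507,309],[497,375],[407,285],[408,360],[246,300]])*f
print("plug,bolt,floor,carb,driver,purple",world(d,c,q[:,0],q[:,1]).round(3).tolist())
```

```text
top captop n 27 mean [0.5174 0.192  0.2374] mid [0.5208 0.2011 0.2374] ext [0.0453 0.049  0.0104] ptz [0.233  0.237  0.2411]
 handle 115 [0.602  0.171  0.3073] [0.345 0.015 0.204] [0.653 0.226 1.567]
 jugtop rect ((574.6439208984375, 190.0582275390625), (98.02911376953125, 176.8312225341797), 77.7466812133789)
side captop n 355 mean [0.5223 0.2073 0.2403] mid [0.5234 0.2059 0.2394] ext [0.0515 0.0541 0.0097] ptz [0.2376 0.2404 0.2426]
 handle 191 [0.6073 0.2047 0.2452] [0.347 0.174 0.202] [0.655 0.601 0.974]
 jugtop rect ((573.341552734375, 197.79745483398438), (94.81856536865234, 177.46517944335938), 77.45394897460938)
tray ((522.9229736328125, -189.3045196533203), (240.12881469726562, 150.75704956054688), 11.091719627380371)
[[288.43777 192.66792]
 [333.29813 184.2566 ]
 [346.70187 255.7434 ]
 [301.84152 264.15472]] [[0.624, -0.092, 0.028], [0.656, -0.241, 0.028], [0.419, -0.285, 0.028], [0.39, -0.138, 0.028]]
plug,bolt,floor,carb,driver,purple [[0.582, -0.143, 0.018], [0.61, -0.212, 0.026], [0.472, -0.195, -0.002], [0.654, 0.002, 0.043], [0.498, -0.004, 0.015], [0.616, 0.343, 0.033]]
```

Run:
```python
from h import *
f=0.64
out=[]
for n,(cu,cv_) in {"top":(298,332),"side":(399,375)}.items():
    z=np.load(n+"0.npz");p=z["p"];c=viewer.get_calibration(n)
    cu,cv_=int(cu*f),int(cv_*f)
    g=p.max(2);V,U=np.mgrid[0:384,0:512]
    K=np.array(c["camera_matrix"]);R=np.array(c["R"]);t=np.array(c["t"])
    if n=="side":
        pass
    m=((g<75)&(np.hypot(U-cu,V-cv_)<20)).astype(np.uint8)
    nl,L,S,C=cv2.connectedComponentsWithStats(m);i=1+np.argmax(S[1:,4]);print(n,S[i],C[i])
    sil=L==i
    # fit cylinder silhouette: z .203..0.239, r 27
    a=np.linspace(0,2*np.pi,60)
    best=None
    for x in np.arange(.50,.545,.001):
        for y in np.arange(.18,.225,.001):
            P=np.concatenate([np.c_[x+.027*np.cos(a),y+.027*np.sin(a),np.full(60,h)] for h in(.205,.239)])
            q=cv2.projectPoints(P,cv2.Rodrigues(R)[0],t,K,np.array([c["k1"],0,0,0,0]))[0]
            im=np.zeros(sil.shape,np.uint8);cv2.fillConvexPoly(im,cv2.convexHull(q.astype(np.float32)).round().astype(int),1)
            s=(im.astype(bool)&sil).sum()/(im.astype(bool)|sil).sum()
            if best is None or s>best[0]: best=(s,x,y)
    print(best)
    e=cv2.resize(p[cv_-40:cv_+40,cu-40:cu+40,::-1],(400,400),interpolation=cv2.INTER_CUBIC);out.append(e)
cv2.imwrite("pics/crop.png",np.hstack(out))
```

```text
top [181 204  20  19 218] [191.06422018 212.5412844 ]
(np.float64(0.6392961876832844), np.float64(0.524), np.float64(0.203))
side [245 229  22  26 444] [255.28828829 241.58783784]
(np.float64(0.8237476808905381), np.float64(0.526), np.float64(0.201))
```

View pics/crop.png

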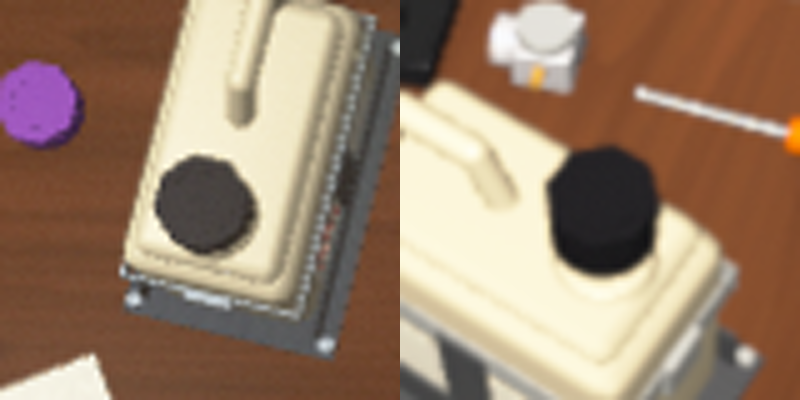

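The crop shows the off-white jug carrying the black octagonal cap (top centre about (205,204) left, (602,198) right in the crop). The purple one lies on the bench and isn't meant.

```bash
python3 - <<'E'
from h import *
c=viewer.get_calibration("top");print(world(None,c,[191],[212.8],z=.239))
c=viewer.get_calibration("side");print(world(None,c,[255.4],[239.4],z=.239))
E
# move start: yaw turn 8deg CCW(=neg tool z) to ydir -58; rise
python3 -m pendant '[{"dp":[0,0,-20],"rotation":[0,0,0],"jaw":68},{"dp":[0,0,0],"rotation":[0,0,-0.136],"jaw":68}]' 60
```

```text
[[0.5217005  0.19945072 0.239     ]]
[[0.5226402  0.20607222 0.239     ]]
time_s: 0.3
tcp_pos: [0.2777, -0.6155, 0.4269]
tcp_rot: [0.002, 0.961, 0.278, 0.0]
force: [1.5, -0.4, 1.5]
finger_gap: 0.799
gripper_force: 0.0
```

```bash
python3 -m pendant '[{"dp":[31,-22,0],"rotation":[0,0,0],"jaw":68},{"dp":[31,-22,0],"rotation":[0,0,0],"jaw":68},{"dp":[31,-22,0],"rotation":[0,0,0],"jaw":68},{"dp":[31,-22,0],"rotation":[0,0,0],"jaw":68},{"dp":[31,-22,0],"rotation":[0,0,0],"jaw":68}]' >/dev/null
python3 -m pendant '[{"dp":[31,-22,0],"rotation":[0,0,0],"jaw":68},{"dp":[31,-22,0],"rotation":[0,0,0],"jaw":68},{"dp":[31,-22,0],"rotation":[0,0,0],"jaw":68},{"dp":[31,-22,0],"rotation":[0,0,0],"jaw":68},{"dp":[31,-22,0],"rotation":[0,0,0],"jaw":68}]' 
python3 -m pendant '[{"dp":[31,-22,0],"rotation":[0,0,0],"jaw":68},{"dp":[31,-22,0],"rotation":[0,0,0],"jaw":68},{"dp":[27,-30,0],"rotation":[0,0,0],"jaw":68},{"dp":[27,-30,0],"rotation":[0,0,0],"jaw":68},{"dp":[27,-30,0],"rotation":[0,0,0],"jaw":68}]' 
python3 -m pendant '[{"dp":[27,-30,0],"rotation":[0,0,0],"jaw":68},{"dp":[27,-30,0],"rotation":[0,0,0],"jaw":68},{"dp":[27,-30,0],"rotation":[0,0,0],"jaw":68},{"dp":[27,-30,0],"rotation":[0,0,0],"jaw":68},{"dp":[0,0,0],"rotation":[0,0,0],"jaw":68}]'
```

```text
time_s: 1.3
tcp_pos: [0.4236, -0.2626, 0.4242]
tcp_rot: [-0.0, 0.961, 0.276, -0.0]
force: [0.5, -0.0, 1.1]
finger_gap: 0.798
gripper_force: 0.0
time_s: 1.8
tcp_pos: [0.4733, -0.0731, 0.4243]
tcp_rot: [-0.0, 0.961, 0.276, -0.0]
force: [0.5, -0.2, 0.2]
finger_gap: 0.795
gripper_force: 0.0
time_s: 2.3
tcp_pos: [0.5011, 0.0879, 0.4243]
tcp_rot: [-0.001, 0.96, 0.279, -0.0]
force: [-0.4, -0.3, 0.7]
finger_gap: 0.796
gripper_force: 0.0
```

```bash
python3 -m pendant '[{"dp":[20,-21.5,0],"rotation":[0,0,0],"jaw":68},{"dp":[20,-21.5,0],"rotation":[0,0,0],"jaw":68},{"dp":[20,-21.5,0],"rotation":[0,0,0],"jaw":68},{"dp":[20,-21.5,0],"rotation":[0,0,0],"jaw":68},{"dp":[0,0,0],"rotation":[0,0,0],"jaw":68}]'
python3 - <<'E'
from h import *
out=[]
for n,(u,v) in {"top":(191,205),"side":(255,235)}.items():
    p,d,c=snap(n);np.savez(n+"1.npz",p=p,d=d)
    out.append(cv2.resize(p[v-50:v+50,u-40:u+40,::-1],(400,500),interpolation=cv2.INTER_CUBIC))
cv2.imwrite("pics/above.png",np.hstack(out));s=observe();print(s["tcp_pos"],s["tcp_rot"],s["force"],s["torque"])
E
```

```text
time_s: 2.8
tcp_pos: [0.5235, 0.2014, 0.4242]
tcp_rot: [-0.0, 0.961, 0.278, -0.0]
force: [-0.7, -0.7, 0.3]
finger_gap: 0.797
gripper_force: 0.0
[0.5233186  0.19943311 0.4241058 ] [ 2.71410851e-04  9.60975886e-01  2.76631059e-01 -7.27658917e-04] [-0.34195747 -0.09624094 -0.04897103] [ 0.04017877 -0.00173504  0.02159816]
```

View pics/above.png

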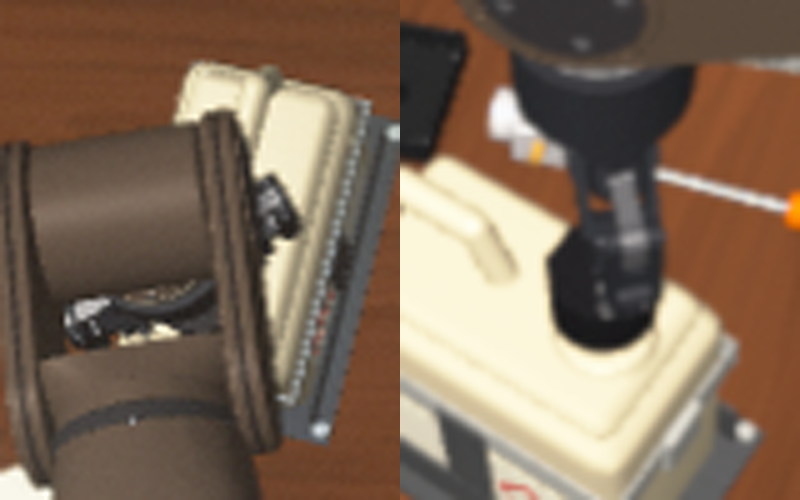

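Side crop: the gripper stands above the cap, with its near finger centred at about (631,270), against the cap's centre at (602,198). The top view is blocked by the wrist. I'll check this projection numerically.

Run:
```python
from h import *
P=np.array([observe()["tcp_pos"] for _ in range(5)]);print(P.round(4))
c=viewer.get_calibration("side");K=np.array(c["camera_matrix"]);R=np.array(c["R"]);t=np.array(c["t"])
tc=np.array([.5233,.2004]);y=np.array([np.cos(np.radians(-57.7)),np.sin(np.radians(-57.7))])
def pr(x): 
    q=cv2.projectPoints(np.array([x],float),cv2.Rodrigues(R)[0],t,K,np.array([c["k1"],0,0,0,0]))[0].ravel(); return (q-[215,185])*5+[400,0]
for r in(.034,.045,.055): print("near finger",r,[pr([*(tc-y*r),z]).round(0).tolist() for z in(.25,.28)])
for dx in(-.003,0,.003):print("cap at tool x offset",dx,pr([*(tc+dx*np.array([-y[1],y[0]])),.239]), "tool y",pr([*(tc+dx*y),.239]))
```

```text
[[0.5233 0.1994 0.4241]
 [0.5233 0.1994 0.4241]
 [0.5233 0.1994 0.4241]
 [0.5233 0.1994 0.4241]
 [0.5233 0.1994 0.4241]]
near finger 0.034 [[618.0, 313.0], [617.0, 279.0]]
near finger 0.045 [[623.0, 334.0], [622.0, 301.0]]
near finger 0.055 [[627.0, 353.0], [626.0, 320.0]]
cap at tool x offset -0.003 [611.46216127 260.77246511] tool y [606.35434739 267.23795   ]
cap at tool x offset 0 [605.2034523  261.83209309] tool y [605.2034523  261.83209309]
cap at tool x offset 0.003 [598.94040628 262.89188513] tool y [604.05736849 256.44826379]
```

Run:
```python
from h import *
c=viewer.get_calibration("side");K=np.array(c["camera_matrix"]);R=np.array(c["R"]);t=np.array(c["t"])
z=np.load("side1.npz");p,d=z["p"],z["d"]
V,U=np.mgrid[150:270,205:310];U=U.ravel();V=V.ravel();W=world(d,c,U,V);g=p[V,U].max(1)
ok=(d[V,U]>0)
for lo,hi in((.25,.27),(.27,.29),(.29,.31),(.31,.33),(.33,.35),(.35,.37),(.37,.39),(.39,.41)):
    m=ok&(W[:,2]>lo)&(W[:,2]<hi)&(np.hypot(W[:,0]-.523,W[:,1]-.2)<.075)
    if m.sum()<5: continue
    yx=np.array([.534,-.845]);xx=np.array([.845,.534])
    q=W[m,:2]-[.5233,.2004];a=q@xx;b=q@yx
    print(lo,m.sum(),"tool x range",np.percentile(a,[2,98]).round(4),"tool y",np.percentile(b,[2,50,98]).round(4))
def pr(x): return cv2.projectPoints(np.array([x],float),cv2.Rodrigues(R)[0],t,K,np.array([c["k1"],0,0,0,0]))[0].ravel()
for zz in (.36,.39,.41):print(zz,(pr([.5233,.2004,zz])-[215,185])*5+[400,0])
cv2.imwrite("pics/zoom.png",cv2.resize(p[175:265,215:305,::-1],(600,600),interpolation=cv2.INTER_CUBIC))
```

```text
0.25 5 tool x range [-0.0049  0.0084] tool y [-0.0447 -0.0408 -0.0367]
0.27 12 tool x range [-0.0072  0.0086] tool y [-0.0491 -0.0468 -0.0379]
0.29 10 tool x range [-0.0038  0.0112] tool y [-0.065  -0.0468 -0.0371]
0.31 97 tool x range [-0.0159  0.0137] tool y [-0.0663 -0.0599 -0.0247]
0.33 113 tool x range [-0.0194  0.0147] tool y [-0.0677 -0.034  -0.0197]
0.35 214 tool x range [-0.0177  0.0156] tool y [-0.0685 -0.0534 -0.0171]
0.37 115 tool x range [-0.0305  0.0332] tool y [-0.0382 -0.0356 -0.0105]
0.39 210 tool x range [-0.0339  0.0342] tool y [-0.0378 -0.0322 -0.0074]
0.36 [599.48994191 112.71455591]
0.39 [597.84563024  69.64106927]
0.41 [596.69036836  39.3359678 ]
```

View pics/zoom.png

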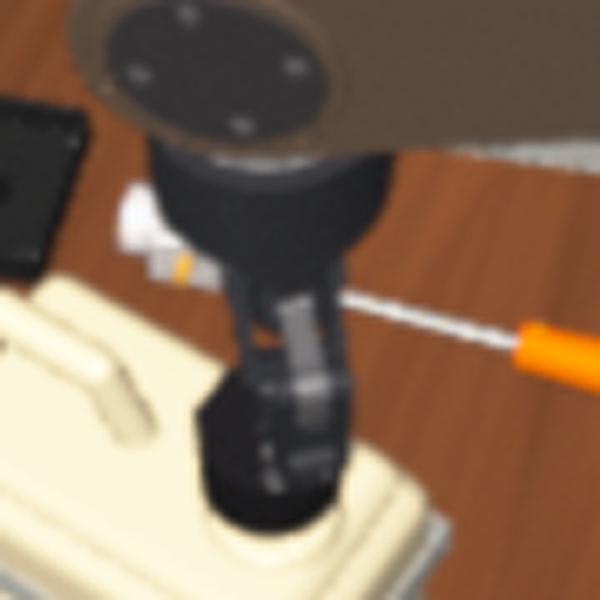

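Zoom: wrist barrel centred at about (271,200), cap at about (270,450) and near finger at (310,440). The gripper is within a few mm of the cap axis. I'll shift slightly, descend and close gently.

```bash
python3 -m pendant '[{"dp":[1,-2.5,10],"rotation":[0,0,0],"jaw":68},{"dp":[0,0,10],"rotation":[0,0,0],"jaw":68},{"dp":[0,0,10],"rotation":[0,0,0],"jaw":68},{"dp":[0,0,9],"rotation":[0,0,0],"jaw":68},{"dp":[0,0,0],"rotation":[0,0,0],"jaw":68}]' 20
python3 -m pendant '[{"dp":[0,0,0],"rotation":[0,0,0],"jaw":60},{"dp":[0,0,0],"rotation":[0,0,0],"jaw":58}]' 20
python3 -m pendant '[{"dp":[0,0,0],"rotation":[0,0,0],"jaw":56},{"dp":[0,0,0],"rotation":[0,0,0],"jaw":56}]' 
python3 -m pendant '[{"dp":[0,0,0],"rotation":[0,0,0],"jaw":54},{"dp":[0,0,0],"rotation":[0,0,0],"jaw":54}]' 
python3 -m pendant '[{"dp":[0,0,0],"rotation":[0,0,0],"jaw":50},{"dp":[0,0,0],"rotation":[0,0,0],"jaw":50},{"dp":[0,0,0],"rotation":[0,0,0],"jaw":50}]'
```

```text
time_s: 3.4
tcp_pos: [0.5224, 0.2018, 0.3833]
tcp_rot: [-0.0, 0.961, 0.276, -0.002]
force: [-0.5, 0.1, 0.1]
finger_gap: 0.798
gripper_force: 0.0
time_s: 3.6
tcp_pos: [0.5231, 0.2023, 0.3863]
tcp_rot: [0.0, 0.961, 0.276, 0.001]
force: [-0.8, -0.0, -0.8]
finger_gap: 0.676
gripper_force: 0.0
time_s: 3.8
tcp_pos: [0.5229, 0.2026, 0.3865]
tcp_rot: [-0.0, 0.961, 0.276, 0.001]
force: [-1.9, 1.0, 1.2]
finger_gap: 0.654
gripper_force: 0.6
time_s: 4.0
tcp_pos: [0.5229, 0.2027, 0.3864]
tcp_rot: [-0.001, 0.961, 0.276, 0.0]
force: [-1.9, 2.3, 1.7]
finger_gap: 0.632
gripper_force: 1.6
time_s: 4.3
tcp_pos: [0.5228, 0.2029, 0.3866]
tcp_rot: [-0.001, 0.961, 0.276, 0.001]
force: [-2.7, 4.4, 3.9]
finger_gap: 0.606
gripper_force: 21.5
```

```bash
python3 -m pendant '[{"dp":[0,-1,0],"rotation":[0,0,0],"jaw":48},{"dp":[0,0,0],"rotation":[0,0,0],"jaw":48}]' 40
python3 -m pendant '[{"dp":[0,-1,0],"rotation":[0,0,0],"jaw":48},{"dp":[0,0,0],"rotation":[0,0,0],"jaw":48}]' 
python3 -m pendant '[{"dp":[0,-1,0],"rotation":[0,0,0],"jaw":48},{"dp":[0,0,0],"rotation":[0,0,0],"jaw":48}]' 
python3 -m pendant '[{"dp":[0,-1,0],"rotation":[0,0,0],"jaw":48},{"dp":[0,0,0],"rotation":[0,0,0],"jaw":48}]'
```

```text
time_s: 4.5
tcp_pos: [0.5226, 0.2033, 0.3867]
tcp_rot: [0.0, 0.961, 0.276, 0.001]
force: [-1.6, 2.9, 6.0]
finger_gap: 0.597
gripper_force: 43.4
time_s: 4.7
tcp_pos: [0.5224, 0.2036, 0.3867]
tcp_rot: [0.001, 0.961, 0.276, 0.001]
force: [0.5, 0.2, 5.2]
finger_gap: 0.601
gripper_force: 43.4
time_s: 4.9
tcp_pos: [0.5221, 0.2041, 0.3867]
tcp_rot: [0.002, 0.961, 0.276, 0.002]
force: [2.1, -1.4, 5.0]
finger_gap: 0.601
gripper_force: 43.4
time_s: 5.1
tcp_pos: [0.5217, 0.2048, 0.3867]
tcp_rot: [0.002, 0.961, 0.276, 0.002]
force: [2.5, -3.2, 5.0]
finger_gap: 0.601
gripper_force: 43.4
```

```bash
python3 -m pendant '[{"dp":[0,1.8,0],"rotation":[0,0,0],"jaw":46},{"dp":[0,0,0],"rotation":[0,0,0],"jaw":46}]' 100
python3 -m pendant '[{"dp":[1.2,0,0],"rotation":[0,0,0],"jaw":46},{"dp":[0,0,0],"rotation":[0,0,0],"jaw":46}]' 
python3 -m pendant '[{"dp":[1.2,0,0],"rotation":[0,0,0],"jaw":46},{"dp":[0,0,0],"rotation":[0,0,0],"jaw":46}]' 
python3 -m pendant '[{"dp":[-2.4,0,0],"rotation":[0,0,0],"jaw":46},{"dp":[0,0,0],"rotation":[0,0,0],"jaw":46}]' 
python3 -m pendant '[{"dp":[-1.2,0,0],"rotation":[0,0,0],"jaw":46},{"dp":[0,0,0],"rotation":[0,0,0],"jaw":46}]' 
python3 -m pendant '[{"dp":[-1.2,0,0],"rotation":[0,0,0],"jaw":46},{"dp":[0,0,0],"rotation":[0,0,0],"jaw":46}]'
```

```text
time_s: 5.3
tcp_pos: [0.5221, 0.204, 0.387]
tcp_rot: [-0.0, 0.961, 0.276, 0.001]
force: [-2.0, 0.9, 7.8]
finger_gap: 0.588
gripper_force: 102.4
time_s: 5.5
tcp_pos: [0.5229, 0.2045, 0.387]
tcp_rot: [0.001, 0.961, 0.276, -0.0]
force: [-2.3, -0.6, 8.6]
finger_gap: 0.587
gripper_force: 102.5
time_s: 5.7
tcp_pos: [0.5237, 0.2049, 0.3869]
tcp_rot: [0.001, 0.961, 0.276, -0.001]
force: [-5.2, -3.1, 9.0]
finger_gap: 0.586
gripper_force: 102.5
time_s: 5.9
tcp_pos: [0.5223, 0.204, 0.387]
tcp_rot: [0.0, 0.961, 0.276, 0.002]
force: [2.7, 1.0, 6.6]
finger_gap: 0.588
gripper_force: 102.6
time_s: 6.1
tcp_pos: [0.5215, 0.2035, 0.387]
tcp_rot: [0.0, 0.961, 0.276, 0.003]
force: [3.5, 2.2, 5.5]
finger_gap: 0.583
gripper_force: 102.6
time_s: 6.3
tcp_pos: [0.5207, 0.2031, 0.387]
tcp_rot: [-0.0, 0.961, 0.276, 0.004]
force: [5.5, 3.5, 4.6]
finger_gap: 0.587
gripper_force: 102.8
```

```bash
python3 -m pendant '[{"dp":[2.4,0,0],"rotation":[0,0,0],"jaw":46},{"dp":[0,0,0],"rotation":[0,0,0],"jaw":46}]' 110
python3 -m pendant '[{"dp":[0,0,1.5],"rotation":[0,0,0],"jaw":46},{"dp":[0,0,0],"rotation":[0,0,0],"jaw":46}]' 
python3 -m pendant '[{"dp":[0,0,1],"rotation":[0,0,0],"jaw":46},{"dp":[0,0,0],"rotation":[0,0,0],"jaw":46}]' 
python3 -m pendant '[{"dp":[0,0,1],"rotation":[0,0,0],"jaw":46},{"dp":[0,0,0],"rotation":[0,0,0],"jaw":46}]'
```

```text
time_s: 6.5
tcp_pos: [0.5221, 0.204, 0.3871]
tcp_rot: [0.001, 0.961, 0.276, 0.0]
force: [-0.6, 0.2, 9.0]
finger_gap: 0.58
gripper_force: 113.3
time_s: 6.7
tcp_pos: [0.522, 0.204, 0.3861]
tcp_rot: [0.0, 0.961, 0.276, 0.0]
force: [-1.9, 0.3, 9.8]
finger_gap: 0.582
gripper_force: 113.5
time_s: 6.9
tcp_pos: [0.522, 0.204, 0.3855]
tcp_rot: [0.001, 0.961, 0.276, 0.001]
force: [-1.6, -1.0, 10.7]
finger_gap: 0.587
gripper_force: 113.6
time_s: 7.1
tcp_pos: [0.522, 0.204, 0.3847]
tcp_rot: [0.001, 0.961, 0.276, 0.001]
force: [-2.0, -1.3, 12.3]
finger_gap: 0.583
gripper_force: 113.7
```

```bash
for i in 1; do
python3 -m pendant '[{"dp":[0,0,1],"rotation":[0,0,0],"jaw":46},{"dp":[0,0,0],"rotation":[0,0,0],"jaw":46}]' |egrep 'tcp_pos|force'
python3 -m pendant '[{"dp":[0,0,1],"rotation":[0,0,0],"jaw":46},{"dp":[0,0,0],"rotation":[0,0,0],"jaw":46}]' |egrep 'tcp_pos|force'
python3 -m pendant '[{"dp":[0,0,1],"rotation":[0,0,0],"jaw":46},{"dp":[0,0,0],"rotation":[0,0,0],"jaw":46}]' |egrep 'tcp_pos|force'
done
```

```text
tcp_pos: [0.522, 0.204, 0.3839]
force: [-3.5, -0.9, 13.3]
gripper_force: 113.7
tcp_pos: [0.522, 0.204, 0.3831]
force: [-3.8, -0.2, 13.1]
gripper_force: 113.8
tcp_pos: [0.522, 0.204, 0.3823]
force: [-3.4, -1.0, 14.2]
gripper_force: 113.9
```

```bash
python3 -m pendant '[{"dp":[0,0,1],"rotation":[0,0,0],"jaw":46},{"dp":[0,0,0],"rotation":[0,0,0],"jaw":46}]' |egrep 'tcp_pos|force'
python3 -m pendant '[{"dp":[0,0,1],"rotation":[0,0,0],"jaw":46},{"dp":[0,0,0],"rotation":[0,0,0],"jaw":46}]' |egrep 'tcp_pos|force'
python3 -m pendant '[{"dp":[0,0,1],"rotation":[0,0,0],"jaw":46},{"dp":[0,0,0],"rotation":[0,0,0],"jaw":46}]' |egrep 'tcp_pos|force'
python3 -m pendant '[{"dp":[0,0,1],"rotation":[0,0,0],"jaw":46},{"dp":[0,0,0],"rotation":[0,0,0],"jaw":46}]' |egrep 'tcp_pos|force'
```

```text
tcp_pos: [0.522, 0.204, 0.3816]
force: [-4.2, -1.1, 14.7]
gripper_force: 114.0
tcp_pos: [0.5221, 0.204, 0.3808]
force: [-4.4, -1.1, 15.5]
gripper_force: 114.1
tcp_pos: [0.5221, 0.2041, 0.38]
force: [-4.6, -0.5, 16.4]
gripper_force: 114.1
tcp_pos: [0.5221, 0.2041, 0.3792]
force: [-4.6, -0.8, 17.3]
gripper_force: 114.2
```

```bash
python3 -m pendant '[{"dp":[-1,-0.5,0.5],"rotation":[0,0,0],"jaw":46},{"dp":[0,0,0],"rotation":[0,0,0],"jaw":46}]' |egrep 'tcp_pos|force'
python3 -m pendant '[{"dp":[0,0,1],"rotation":[0,0,0],"jaw":46},{"dp":[0,0,0],"rotation":[0,0,0],"jaw":46}]' |egrep 'tcp_pos|force'
python3 -m pendant '[{"dp":[0,0,0.7],"rotation":[0,0,0],"jaw":46},{"dp":[0,0,0],"rotation":[0,0,0],"jaw":46}]' |egrep 'tcp_pos|force'
python3 -m pendant '[{"dp":[0,0,0.7],"rotation":[0,0,0],"jaw":46},{"dp":[0,0,0],"rotation":[0,0,0],"jaw":46}]' |egrep 'tcp_pos|force'
```

```text
tcp_pos: [0.5215, 0.204, 0.3793]
force: [-2.6, -1.1, 17.5]
gripper_force: 114.2
tcp_pos: [0.5216, 0.204, 0.3785]
force: [-2.3, -1.1, 17.6]
gripper_force: 114.3
tcp_pos: [0.5215, 0.204, 0.378]
force: [-3.1, -1.0, 16.9]
gripper_force: 114.3
tcp_pos: [0.5215, 0.204, 0.3774]
force: [-4.1, -0.4, 18.6]
gripper_force: 114.3
```

```bash
python3 -m pendant '[{"dp":[-0.5,0,0.6],"rotation":[0,0,0],"jaw":46},{"dp":[0,0,0],"rotation":[0,0,0],"jaw":46}]' |egrep 'tcp_pos|force'
python3 -m pendant '[{"dp":[0,0,0.6],"rotation":[0,0,0],"jaw":46},{"dp":[0,0,0],"rotation":[0,0,0],"jaw":46}]' |egrep 'tcp_pos|force'
python3 -m pendant '[{"dp":[0,0,0.6],"rotation":[0,0,0],"jaw":46},{"dp":[0,0,0],"rotation":[0,0,0],"jaw":46}]' |egrep 'tcp_pos|force'
```

```text
tcp_pos: [0.5213, 0.2039, 0.3772]
force: [-2.6, -0.2, 19.1]
gripper_force: 114.4
tcp_pos: [0.5214, 0.2038, 0.3767]
force: [-3.0, 0.5, 19.5]
gripper_force: 114.4
tcp_pos: [0.5214, 0.2039, 0.3766]
force: [-4.0, -0.0, 21.0]
gripper_force: 114.8
```

```bash
python3 -m pendant '[{"dp":[-0.4,0,0.5],"rotation":[0,0,0],"jaw":46},{"dp":[0,0,0],"rotation":[0,0,0],"jaw":46}]' |egrep 'tcp_pos|force'
python3 -m pendant '[{"dp":[0,0,0.5],"rotation":[0,0,0],"jaw":46},{"dp":[0,0,0],"rotation":[0,0,0],"jaw":46}]' |egrep 'tcp_pos|force'
python3 -c "
from plant import observe;s=observe();print(s['tcp_pos'],s['force'],s['torque'],s['qpos'])"
```

```text
tcp_pos: [0.5211, 0.2038, 0.3766]
force: [-3.2, 0.2, 22.2]
gripper_force: 114.8
tcp_pos: [0.5212, 0.2038, 0.3766]
force: [-4.4, -0.8, 23.2]
gripper_force: 115.0
[0.52117278 0.20378442 0.37658028] [-4.43937708 -0.79508623 23.2334345 ] [-0.07929806  0.74926613  0.05058287] [ 1.91502156e-01  5.69336567e-02  1.89123422e+00 -5.35654794e-04
  1.18554131e+00  1.20247491e+00]
```

```bash
cat > o.py <<'E'
from plant import observe
import numpy as np
s=observe();q=s["tcp_rot"];yaw=np.degrees(2*np.arctan2(q[2],q[1]))
x=np.array([np.cos(np.radians(yaw)),np.sin(np.radians(yaw))]);y=np.array([x[1],-x[0]]);f=s["force"]
print(f"t {s['time_s']:.1f} p {s['tcp_pos'].round(4)} yaw {yaw:.1f} Fz {f[2]:.1f} Ftool {f[:2]@x:.1f} {f[:2]@y:.1f} Tz {s['torque'][2]:.3f} T {s['torque'].round(2)} q6 {s['qpos'][5]:.2f} gap {s['finger_gap']:.3f} g {s['gripper_force']:.0f}")
E
python3 -m pendant '[{"dp":[-0.5,0,0],"rotation":[0,0,-0.02],"jaw":46},{"dp":[0,0,0],"rotation":[0,0,0],"jaw":46}]' >/dev/null; python3 o.py
python3 -m pendant '[{"dp":[-0.3,0,0],"rotation":[0,0,-0.02],"jaw":46},{"dp":[0,0,0],"rotation":[0,0,0],"jaw":46}]' >/dev/null; python3 o.py
python3 -m pendant '[{"dp":[0,0,0],"rotation":[0,0,-0.02],"jaw":46},{"dp":[0,0,0],"rotation":[0,0,0],"jaw":46}]' >/dev/null; python3 o.py
```

```text
t 10.5 p [0.521  0.2036 0.3766] yaw 33.2 Fz 22.5 Ftool -2.7 -1.5 Tz -0.061 T [ 0.1   0.52 -0.06] q6 1.18 gap 0.587 g 115
t 10.7 p [0.5209 0.2035 0.3766] yaw 34.4 Fz 22.5 Ftool -0.5 -1.9 Tz -0.006 T [ 0.08  0.28 -0.01] q6 1.16 gap 0.584 g 115
t 10.9 p [0.5209 0.2034 0.3766] yaw 35.5 Fz 21.1 Ftool -1.7 -1.0 Tz -0.035 T [ 0.11  0.25 -0.04] q6 1.14 gap 0.587 g 115
```

```bash
python3 -m pendant '[{"dp":[0,0,0.6],"rotation":[0,0,-0.03],"jaw":46},{"dp":[0,0,0],"rotation":[0,0,0],"jaw":46}]' >/dev/null; python3 o.py
python3 -m pendant '[{"dp":[0,0,0.2],"rotation":[0,0,-0.04],"jaw":46},{"dp":[0,0,0],"rotation":[0,0,0],"jaw":46}]' >/dev/null; python3 o.py
python3 -m pendant '[{"dp":[0,0,0],"rotation":[0,0,-0.04],"jaw":46},{"dp":[0,0,0],"rotation":[0,0,0],"jaw":46}]' >/dev/null; python3 o.py
python3 -m pendant '[{"dp":[0,0,0.2],"rotation":[0,0,-0.04],"jaw":46},{"dp":[0,0,0],"rotation":[0,0,0],"jaw":46}]' >/dev/null; python3 o.py
```

```text
t 11.1 p [0.5211 0.2034 0.3766] yaw 37.3 Fz 23.8 Ftool -1.2 -0.6 Tz -0.030 T [ 0.1   0.37 -0.03] q6 1.11 gap 0.584 g 115
t 11.3 p [0.5212 0.2033 0.3766] yaw 39.6 Fz 24.0 Ftool -1.5 -1.1 Tz 0.031 T [-0.02  0.34  0.03] q6 1.07 gap 0.584 g 115
t 11.5 p [0.5212 0.2033 0.3766] yaw 41.8 Fz 22.5 Ftool -0.3 -1.3 Tz 0.008 T [-0.01  0.25  0.01] q6 1.03 gap 0.579 g 115
t 11.7 p [0.5213 0.2033 0.3766] yaw 44.1 Fz 23.7 Ftool -2.0 -0.9 Tz 0.051 T [-0.04  0.23  0.05] q6 0.99 gap 0.584 g 115
```

```bash
python3 -m pendant '[{"dp":[0,0,0],"rotation":[0,0,-0.05],"jaw":46},{"dp":[0,0,0],"rotation":[0,0,-0.05],"jaw":46},{"dp":[0,0,0],"rotation":[0,0,0],"jaw":46}]' >/dev/null; python3 o.py
python3 -m pendant '[{"dp":[0,0,0],"rotation":[0,0,-0.05],"jaw":46},{"dp":[0,0,0],"rotation":[0,0,-0.05],"jaw":46},{"dp":[0,0,0],"rotation":[0,0,0],"jaw":46}]' >/dev/null; python3 o.py
python3 -m pendant '[{"dp":[0,0,0],"rotation":[0,0,-0.05],"jaw":46},{"dp":[0,0,0],"rotation":[0,0,-0.05],"jaw":46},{"dp":[0,0,0],"rotation":[0,0,0],"jaw":46}]' >/dev/null; python3 o.py
```

```text
t 12.0 p [0.5215 0.2032 0.3766] yaw 49.9 Fz 23.3 Ftool -0.6 -0.1 Tz 0.028 T [-0.04  0.05  0.03] q6 0.89 gap 0.578 g 115
t 12.3 p [0.5216 0.2032 0.3766] yaw 55.6 Fz 22.3 Ftool 0.2 0.5 Tz 0.015 T [-0.05  0.01  0.02] q6 0.79 gap 0.584 g 115
t 12.6 p [0.5216 0.2032 0.3766] yaw 61.3 Fz 22.8 Ftool -0.1 1.7 Tz 0.018 T [-0.03 -0.05  0.02] q6 0.69 gap 0.581 g 115
```

```bash
python3 -m pendant '[{"dp":[0,0,0],"rotation":[0,0,-0.05],"jaw":46},{"dp":[0,0,0],"rotation":[0,0,-0.05],"jaw":46},{"dp":[0,0,0],"rotation":[0,0,0],"jaw":46}]' >/dev/null; python3 o.py
python3 -m pendant '[{"dp":[0,0,0],"rotation":[0,0,-0.04],"jaw":46},{"dp":[0,0,0],"rotation":[0,0,0],"jaw":46}]' >/dev/null; python3 o.py
python3 -m pendant '[{"dp":[0,0,0],"rotation":[0,0,-0.04],"jaw":46},{"dp":[0,0,0],"rotation":[0,0,0],"jaw":46}]' >/dev/null; python3 o.py
python3 -m pendant '[{"dp":[0,0,0],"rotation":[0,0,-0.04],"jaw":46},{"dp":[0,0,0],"rotation":[0,0,0],"jaw":46}]' >/dev/null; python3 o.py
```

```text
t 12.9 p [0.5217 0.2032 0.3766] yaw 67.1 Fz 23.5 Ftool 0.4 -0.4 Tz 0.003 T [-0.02 -0.05  0.  ] q6 0.59 gap 0.589 g 115
t 13.1 p [0.5217 0.2032 0.3766] yaw 69.3 Fz 23.1 Ftool -0.5 1.6 Tz 0.020 T [ 0.01 -0.08  0.02] q6 0.55 gap 0.585 g 115
t 13.3 p [0.5217 0.2032 0.3766] yaw 71.6 Fz 23.3 Ftool -0.1 1.4 Tz 0.024 T [ 0.05 -0.1   0.02] q6 0.51 gap 0.582 g 115
t 13.5 p [0.5217 0.2032 0.3766] yaw 73.9 Fz 22.4 Ftool 0.2 1.2 Tz -0.016 T [ 0.04 -0.08 -0.02] q6 0.47 gap 0.587 g 115
```

```bash
python3 -m pendant '[{"dp":[0,0,0],"rotation":[0,0,-0.04],"jaw":46},{"dp":[0,0,0],"rotation":[0,0,0],"jaw":46}]' >/dev/null; python3 o.py
python3 -m pendant '[{"dp":[0,0,0],"rotation":[0,0,-0.04],"jaw":46},{"dp":[0,0,0],"rotation":[0,0,0],"jaw":46}]' >/dev/null; python3 o.py
python3 -m pendant '[{"dp":[0,0,0],"rotation":[0,0,-0.04],"jaw":46},{"dp":[0,0,0],"rotation":[0,0,0],"jaw":46}]' >/dev/null; python3 o.py
python3 -m pendant '[{"dp":[0,0,0],"rotation":[0,0,-0.04],"jaw":46},{"dp":[0,0,0],"rotation":[0,0,0],"jaw":46}]' >/dev/null; python3 o.py
```

```text
t 13.7 p [0.5217 0.2032 0.3766] yaw 76.2 Fz 22.0 Ftool 0.2 1.5 Tz 0.041 T [ 0.01 -0.1   0.04] q6 0.43 gap 0.585 g 115
t 13.9 p [0.5217 0.2032 0.3766] yaw 78.5 Fz 22.6 Ftool -0.3 0.6 Tz -0.018 T [-0.01 -0.12 -0.02] q6 0.39 gap 0.583 g 115
t 14.1 p [0.5217 0.2032 0.3766] yaw 80.8 Fz 21.8 Ftool 0.0 1.0 Tz -0.023 T [ 0.06 -0.14 -0.02] q6 0.35 gap 0.583 g 115
t 14.3 p [0.5217 0.2033 0.3766] yaw 83.1 Fz 22.3 Ftool 0.1 0.6 Tz -0.028 T [ 0.06 -0.12 -0.03] q6 0.31 gap 0.590 g 115
```

```bash
python3 -m pendant '[{"dp":[0,0,0],"rotation":[0,0,-0.03],"jaw":46},{"dp":[0,0,0],"rotation":[0,0,0],"jaw":46}]' >/dev/null; python3 o.py
python3 -m pendant '[{"dp":[0,0,0],"rotation":[0,0,-0.03],"jaw":46},{"dp":[0,0,0],"rotation":[0,0,0],"jaw":46}]' >/dev/null; python3 o.py
```

```text
t 14.5 p [0.5217 0.2033 0.3766] yaw 84.8 Fz 22.4 Ftool 0.3 2.1 Tz -0.011 T [ 0.03 -0.06 -0.01] q6 0.28 gap 0.582 g 115
t 14.7 p [0.5217 0.2033 0.3766] yaw 86.5 Fz 22.2 Ftool 0.3 2.0 Tz 0.007 T [ 0.02 -0.11  0.01] q6 0.25 gap 0.587 g 115
```

```bash
python3 -m pendant '[{"dp":[0,0,0],"rotation":[0,0,-0.03],"jaw":46},{"dp":[0,0,0],"rotation":[0,0,0],"jaw":46}]' >/dev/null; python3 o.py
python3 -m pendant '[{"dp":[0,0,0],"rotation":[0,0,-0.03],"jaw":46},{"dp":[0,0,0],"rotation":[0,0,0],"jaw":46}]' >/dev/null; python3 o.py
python3 -m pendant '[{"dp":[0,0,0],"rotation":[0,0,-0.03],"jaw":46},{"dp":[0,0,0],"rotation":[0,0,0],"jaw":46}]' >/dev/null; python3 o.py
```

```text
t 14.9 p [0.5217 0.2033 0.3766] yaw 88.2 Fz 22.1 Ftool 0.3 1.6 Tz -0.002 T [ 0.05 -0.15 -0.  ] q6 0.22 gap 0.583 g 115
t 15.1 p [0.5217 0.2033 0.3766] yaw 90.0 Fz 22.4 Ftool 0.4 1.4 Tz -0.022 T [ 0.04 -0.12 -0.02] q6 0.19 gap 0.585 g 115
t 15.3 p [0.5217 0.2033 0.3766] yaw 91.7 Fz 22.3 Ftool -0.0 1.8 Tz -0.044 T [ 0.08 -0.15 -0.04] q6 0.16 gap 0.580 g 115
```

```bash
python3 -m pendant '[{"dp":[0,0,0],"rotation":[0,0,-0.03],"jaw":46},{"dp":[0,0,0],"rotation":[0,0,0],"jaw":46}]' >/dev/null; python3 o.py
python3 -m pendant '[{"dp":[0,0,0],"rotation":[0,0,-0.03],"jaw":46},{"dp":[0,0,0],"rotation":[0,0,0],"jaw":46}]' >/dev/null; python3 o.py
```

```text
t 15.5 p [0.5217 0.2033 0.3766] yaw 93.4 Fz 23.6 Ftool 0.1 1.5 Tz 0.061 T [ 0.07 -0.08  0.06] q6 0.13 gap 0.580 g 115
t 15.7 p [0.5217 0.2033 0.3766] yaw 95.1 Fz 21.7 Ftool -0.1 2.2 Tz -0.041 T [ 0.12 -0.12 -0.04] q6 0.10 gap 0.583 g 115
```

```bash
python3 -m pendant '[{"dp":[0,0,0],"rotation":[0,0,-0.03],"jaw":46},{"dp":[0,0,0],"rotation":[0,0,0],"jaw":46}]' >/dev/null; python3 o.py
python3 -m pendant '[{"dp":[0,0,0],"rotation":[0,0,-0.03],"jaw":46},{"dp":[0,0,0],"rotation":[0,0,0],"jaw":46}]' >/dev/null; python3 o.py
python3 -m pendant '[{"dp":[0,0,0],"rotation":[0,0,-0.03],"jaw":46},{"dp":[0,0,0],"rotation":[0,0,0],"jaw":46}]' >/dev/null; python3 o.py
```

```text
t 15.9 p [0.5217 0.2033 0.3766] yaw 96.8 Fz 23.0 Ftool -0.6 1.3 Tz -0.023 T [ 0.13 -0.1  -0.02] q6 0.07 gap 0.584 g 115
t 16.1 p [0.5217 0.2033 0.3766] yaw 98.6 Fz 23.0 Ftool -0.1 1.9 Tz 0.012 T [ 0.1  -0.14  0.01] q6 0.04 gap 0.582 g 115
t 16.3 p [0.5217 0.2034 0.3766] yaw 100.3 Fz 21.8 Ftool -0.3 2.1 Tz -0.006 T [ 0.07 -0.14 -0.01] q6 0.01 gap 0.586 g 115
```

```bash
python3 -m pendant '[{"dp":[0,0,0],"rotation":[0,0,-0.03],"jaw":46},{"dp":[0,0,0],"rotation":[0,0,0],"jaw":46}]' >/dev/null; python3 o.py
python3 -m pendant '[{"dp":[0,0,0],"rotation":[0,0,-0.03],"jaw":46},{"dp":[0,0,0],"rotation":[0,0,0],"jaw":46}]' >/dev/null; python3 o.py
```

```text
t 16.5 p [0.5217 0.2034 0.3766] yaw 102.0 Fz 22.2 Ftool -0.7 1.6 Tz 0.009 T [ 0.11 -0.13  0.01] q6 -0.02 gap 0.585 g 115
t 16.7 p [0.5217 0.2034 0.3766] yaw 103.7 Fz 22.2 Ftool 0.7 1.7 Tz -0.009 T [ 0.06 -0.08 -0.01] q6 -0.05 gap 0.584 g 115
```

```bash
python3 -m pendant '[{"dp":[0,0,0],"rotation":[0,0,-0.03],"jaw":46},{"dp":[0,0,0],"rotation":[0,0,0],"jaw":46}]' >/dev/null; python3 o.py
python3 -m pendant '[{"dp":[0,0,0],"rotation":[0,0,-0.03],"jaw":46},{"dp":[0,0,0],"rotation":[0,0,0],"jaw":46}]' >/dev/null; python3 o.py
python3 -m pendant '[{"dp":[0,0,0],"rotation":[0,0,-0.03],"jaw":46},{"dp":[0,0,0],"rotation":[0,0,0],"jaw":46}]' >/dev/null; python3 o.py
```

```text
t 16.9 p [0.5217 0.2034 0.3766] yaw 105.4 Fz 22.2 Ftool -0.2 1.7 Tz -0.025 T [ 0.13 -0.12 -0.03] q6 -0.08 gap 0.581 g 115
t 17.1 p [0.5217 0.2034 0.3766] yaw 107.1 Fz 21.6 Ftool 0.2 2.4 Tz 0.011 T [ 0.1  -0.14  0.01] q6 -0.11 gap 0.583 g 115
t 17.3 p [0.5217 0.2034 0.3766] yaw 108.9 Fz 22.8 Ftool 0.4 1.1 Tz -0.004 T [ 0.16 -0.13 -0.  ] q6 -0.14 gap 0.584 g 115
```

```bash
python3 -m pendant '[{"dp":[0,0,0],"rotation":[0,0,-0.03],"jaw":46},{"dp":[0,0,0],"rotation":[0,0,0],"jaw":46}]' >/dev/null; python3 o.py
python3 -m pendant '[{"dp":[0,0,0],"rotation":[0,0,-0.03],"jaw":46},{"dp":[0,0,0],"rotation":[0,0,0],"jaw":46}]' >/dev/null; python3 o.py
```

```text
t 17.5 p [0.5218 0.2033 0.3766] yaw 110.6 Fz 22.1 Ftool 0.1 2.4 Tz -0.069 T [ 0.12 -0.23 -0.07] q6 -0.17 gap 0.584 g 115
t 17.7 p [0.522  0.2033 0.3766] yaw 112.3 Fz 20.7 Ftool -0.7 2.8 Tz -0.112 T [ 0.18 -0.47 -0.11] q6 -0.20 gap 0.584 g 115
```

```bash
python3 -m pendant '[{"dp":[0,0,0.5],"rotation":[0,0,-0.015],"jaw":46},{"dp":[0,0,0],"rotation":[0,0,0],"jaw":46}]' >/dev/null; python3 o.py
python3 -m pendant '[{"dp":[0,0,0],"rotation":[0,0,-0.015],"jaw":46},{"dp":[0,0,0],"rotation":[0,0,0],"jaw":46}]' >/dev/null; python3 o.py
```

```text
t 17.9 p [0.5221 0.2033 0.3766] yaw 113.1 Fz 22.5 Ftool -0.8 2.4 Tz -0.122 T [ 0.08 -0.42 -0.12] q6 -0.21 gap 0.583 g 115
t 18.1 p [0.5222 0.2033 0.3766] yaw 114.0 Fz 22.5 Ftool -1.1 3.4 Tz -0.191 T [ 0.14 -0.53 -0.19] q6 -0.23 gap 0.580 g 115
```

```bash
python3 -m pendant '[{"dp":[0,0,0],"rotation":[0,0,-0.02],"jaw":46},{"dp":[0,0,0],"rotation":[0,0,0],"jaw":46}]' >/dev/null; python3 o.py
python3 -m pendant '[{"dp":[0,0,0],"rotation":[0,0,-0.02],"jaw":46},{"dp":[0,0,0],"rotation":[0,0,0],"jaw":46}]' >/dev/null; python3 o.py
```

```text
t 18.3 p [0.5224 0.2033 0.3767] yaw 115.1 Fz 21.6 Ftool -1.8 4.5 Tz -0.139 T [ 0.15 -0.7  -0.14] q6 -0.25 gap 0.587 g 115
t 18.5 p [0.5226 0.2033 0.3766] yaw 116.2 Fz 20.2 Ftool -1.1 4.7 Tz -0.171 T [ 0.2  -0.88 -0.17] q6 -0.27 gap 0.588 g 115
```

```bash
python3 -m pendant '[{"dp":[0,1,0.7],"rotation":[0,0,-0.02],"jaw":46},{"dp":[0,0,0],"rotation":[0,0,0],"jaw":46}]' >/dev/null; python3 o.py
python3 -m pendant '[{"dp":[0,1,0],"rotation":[0,0,-0.015],"jaw":46},{"dp":[0,0,0],"rotation":[0,0,0],"jaw":46}]' >/dev/null; python3 o.py
```

```text
t 18.7 p [0.5233 0.2035 0.3766] yaw 117.3 Fz 24.8 Ftool -2.1 2.4 Tz -0.375 T [-0.07 -0.29 -0.38] q6 -0.29 gap 0.586 g 115
t 18.9 p [0.5238 0.2038 0.3766] yaw 118.2 Fz 26.7 Ftool -2.1 -0.4 Tz -0.509 T [-0.37  0.13 -0.51] q6 -0.30 gap 0.582 g 115
```

```bash
python3 -m pendant '[{"dp":[0,-1,-1],"rotation":[0,0,0.025],"jaw":46},{"dp":[0,0,0],"rotation":[0,0,0],"jaw":46}]' >/dev/null; python3 o.py
python3 -m pendant '[{"dp":[0,-0.5,-2],"rotation":[0,0,0.01],"jaw":46},{"dp":[0,0,0],"rotation":[0,0,0],"jaw":46}]' >/dev/null; python3 o.py
```

```text
t 19.1 p [0.5231 0.2035 0.3766] yaw 116.8 Fz 21.4 Ftool -2.1 3.8 Tz -0.237 T [-0.03 -0.58 -0.24] q6 -0.28 gap 0.582 g 115
t 19.3 p [0.5229 0.2033 0.3783] yaw 116.2 Fz 18.8 Ftool -3.0 5.0 Tz -0.215 T [ 0.17 -0.93 -0.22] q6 -0.27 gap 0.583 g 115
```

```bash
python3 -m pendant '[{"dp":[0,0,-2],"rotation":[0,0,0.025],"jaw":46},{"dp":[0,0,0],"rotation":[0,0,0],"jaw":46}]' >/dev/null; python3 o.py
python3 -m pendant '[{"dp":[0,0,-2],"rotation":[0,0,0],"jaw":46},{"dp":[0,0,0],"rotation":[0,0,0],"jaw":46}]' >/dev/null; python3 o.py
python3 -m pendant '[{"dp":[0,0,-2],"rotation":[0,0,0],"jaw":46},{"dp":[0,0,0],"rotation":[0,0,0],"jaw":46}]' >/dev/null; python3 o.py
python3 -m pendant '[{"dp":[0,0,-2],"rotation":[0,0,0],"jaw":46},{"dp":[0,0,0],"rotation":[0,0,0],"jaw":46}]' >/dev/null; python3 o.py
```

```text
t 19.5 p [0.5227 0.2033 0.3798] yaw 114.8 Fz 17.7 Ftool -2.4 6.6 Tz -0.115 T [ 0.12 -1.   -0.12] q6 -0.24 gap 0.586 g 114
t 19.7 p [0.5227 0.2033 0.3813] yaw 114.8 Fz 16.1 Ftool -2.4 6.8 Tz -0.132 T [ 0.15 -1.15 -0.13] q6 -0.24 gap 0.584 g 114
t 19.9 p [0.5227 0.2033 0.3829] yaw 114.8 Fz 14.9 Ftool -2.7 8.2 Tz -0.143 T [ 0.21 -1.2  -0.14] q6 -0.24 gap 0.585 g 114
t 20.1 p [0.5226 0.2033 0.3844] yaw 114.8 Fz 13.9 Ftool -2.8 8.4 Tz -0.146 T [ 0.23 -1.36 -0.15] q6 -0.24 gap 0.584 g 114
```

```bash
python3 -m pendant '[{"dp":[-0.7,2,-1],"rotation":[0,0,0],"jaw":46},{"dp":[0,0,0],"rotation":[0,0,0],"jaw":46}]' >/dev/null; python3 o.py
python3 -m pendant '[{"dp":[0,0.5,-2],"rotation":[0,0,0],"jaw":46},{"dp":[0,0,0],"rotation":[0,0,0],"jaw":46}]' >/dev/null; python3 o.py
python3 -m pendant '[{"dp":[0,0,-2],"rotation":[0,0,0],"jaw":46},{"dp":[0,0,0],"rotation":[0,0,0],"jaw":46}]' >/dev/null; python3 o.py
```

```text
t 20.3 p [0.5239 0.2034 0.3845] yaw 114.8 Fz 14.4 Ftool -1.4 4.9 Tz -0.074 T [ 0.14 -0.64 -0.07] q6 -0.24 gap 0.583 g 114
t 20.5 p [0.5241 0.2036 0.3857] yaw 114.8 Fz 12.3 Ftool -1.9 3.5 Tz -0.143 T [ 0.08 -0.61 -0.14] q6 -0.24 gap 0.586 g 114
t 20.7 p [0.524  0.2036 0.3873] yaw 114.8 Fz 11.4 Ftool -1.8 3.4 Tz -0.141 T [ 0.09 -0.83 -0.14] q6 -0.24 gap 0.583 g 114
```

```bash
python3 -m pendant '[{"dp":[0,0.5,-1.5],"rotation":[0,0,0],"jaw":46},{"dp":[0,0,0],"rotation":[0,0,0],"jaw":46}]' >/dev/null; python3 o.py
python3 -m pendant '[{"dp":[0,0,-1.5],"rotation":[0,0,0],"jaw":46},{"dp":[0,0,0],"rotation":[0,0,0],"jaw":46}]' >/dev/null; python3 o.py
python3 -m pendant '[{"dp":[0,0,-1.5],"rotation":[0,0,0],"jaw":46},{"dp":[0,0,0],"rotation":[0,0,0],"jaw":46}]' >/dev/null; python3 o.py
```

```text
t 20.9 p [0.5243 0.2037 0.3881] yaw 114.8 Fz 10.1 Ftool -1.6 4.7 Tz -0.107 T [ 0.01 -0.73 -0.11] q6 -0.24 gap 0.585 g 113
t 21.1 p [0.5243 0.2037 0.3892] yaw 114.8 Fz 7.9 Ftool -2.1 5.0 Tz -0.173 T [ 0.08 -0.85 -0.17] q6 -0.24 gap 0.587 g 113
t 21.3 p [0.5243 0.2036 0.3903] yaw 114.8 Fz 6.5 Ftool -2.4 5.8 Tz -0.155 T [ 0.12 -0.99 -0.15] q6 -0.24 gap 0.585 g 113
```

```bash
python3 -m pendant '[{"dp":[0,0.5,-2],"rotation":[0,0,0],"jaw":46},{"dp":[0,0,0],"rotation":[0,0,0],"jaw":46}]' >/dev/null; python3 o.py
python3 -m pendant '[{"dp":[0,0,-2],"rotation":[0,0,0],"jaw":46},{"dp":[0,0,0],"rotation":[0,0,0],"jaw":46}]' >/dev/null; python3 o.py
python3 -m pendant '[{"dp":[0,0,-2],"rotation":[0,0,0],"jaw":46},{"dp":[0,0,0],"rotation":[0,0,0],"jaw":46}]' >/dev/null; python3 o.py
```

```text
t 21.5 p [0.5245 0.2037 0.3903] yaw 114.8 Fz 1.6 Ftool -3.7 6.7 Tz -0.117 T [ 0.1  -1.32 -0.12] q6 -0.24 gap 0.582 g 114
t 21.7 p [0.5244 0.2038 0.3917] yaw 114.8 Fz -0.0 Ftool -2.6 7.2 Tz -0.109 T [ 0.17 -1.41 -0.11] q6 -0.24 gap 0.584 g 114
t 21.9 p [0.5243 0.2038 0.3935] yaw 114.8 Fz 1.0 Ftool -2.1 6.0 Tz -0.109 T [ 0.16 -1.21 -0.11] q6 -0.24 gap 0.586 g 114
```

```bash
python3 -m pendant '[{"dp":[-1,1.5,-2],"rotation":[0,0,0],"jaw":46},{"dp":[0,0,0],"rotation":[0,0,0],"jaw":46}]' >/dev/null; python3 o.py
python3 -m pendant '[{"dp":[0,0.5,-3],"rotation":[0,0,0],"jaw":46},{"dp":[0,0,0],"rotation":[0,0,0],"jaw":46}]' >/dev/null; python3 o.py
python3 -m pendant '[{"dp":[0,0,-3],"rotation":[0,0,0],"jaw":46},{"dp":[0,0,0],"rotation":[0,0,0],"jaw":46}]' >/dev/null; python3 o.py
python3 -m pendant '[{"dp":[0,0,-3],"rotation":[0,0,0],"jaw":46},{"dp":[0,0,0],"rotation":[0,0,0],"jaw":46}]' >/dev/null; python3 o.py
```

```text
t 22.1 p [0.5247 0.2035 0.3948] yaw 114.9 Fz 0.9 Ftool -0.4 1.1 Tz 0.016 T [-0.11 -0.08  0.02] q6 -0.24 gap 0.585 g 115
t 22.3 p [0.5251 0.2041 0.3982] yaw 114.9 Fz -0.7 Ftool 0.1 -0.3 Tz 0.020 T [0.01 0.01 0.02] q6 -0.24 gap 0.578 g 115
t 22.5 p [0.5252 0.2042 0.402 ] yaw 114.9 Fz -0.5 Ftool -0.7 -0.2 Tz -0.008 T [-0.01  0.05 -0.01] q6 -0.24 gap 0.585 g 115
t 22.7 p [0.5254 0.2042 0.4054] yaw 114.9 Fz -0.9 Ftool 0.4 0.1 Tz -0.001 T [-0.04 -0.02 -0.  ] q6 -0.24 gap 0.588 g 115
```

```bash
python3 -m pendant '[{"dp":[0,0,-10],"rotation":[0,0,0],"jaw":46},{"dp":[0,0,-20],"rotation":[0,0,0],"jaw":46},{"dp":[0,0,-20],"rotation":[0,0,0],"jaw":46},{"dp":[-10,-6,0],"rotation":[0,0,0],"jaw":46},{"dp":[-20,-12,0],"rotation":[0,0,0],"jaw":46}]' >/dev/null; python3 o.py
python3 -m pendant '[{"dp":[-35,-21,0],"rotation":[0,0,0],"jaw":46},{"dp":[-35,-21,0],"rotation":[0,0,0],"jaw":46},{"dp":[-35,-21,0],"rotation":[0,0,0],"jaw":46},{"dp":[-35,-21,0],"rotation":[0,0,0],"jaw":46},{"dp":[-35,-21,0],"rotation":[0,0,0],"jaw":46}]' >/dev/null; python3 o.py
python3 -m pendant '[{"dp":[-35,-21,0],"rotation":[0,0,0],"jaw":46},{"dp":[-35,-21,0],"rotation":[0,0,0],"jaw":46},{"dp":[-35,-21,0],"rotation":[0,0,0],"jaw":46},{"dp":[-20,-12,0],"rotation":[0,0,0],"jaw":46},{"dp":[0,0,0],"rotation":[0,0,0],"jaw":46}]' >/dev/null; python3 o.py
```

```text
t 23.2 p [0.5215 0.1693 0.4556] yaw 115.0 Fz -0.7 Ftool -0.9 -0.4 Tz 0.026 T [-0.04  0.02  0.03] q6 -0.31 gap 0.581 g 115
t 23.7 p [ 0.499  -0.0356  0.4541] yaw 114.9 Fz -0.1 Ftool -0.3 1.4 Tz -0.005 T [-0.01 -0.04 -0.01] q6 -0.71 gap 0.587 g 115
t 24.2 p [ 0.4835 -0.1815  0.4539] yaw 114.6 Fz -0.7 Ftool 0.3 0.8 Tz 0.032 T [0.02 0.01 0.03] q6 -0.98 gap 0.582 g 115
```

```bash
python3 -m pendant '[{"dp":[-13,-11,10],"rotation":[0,0,0],"jaw":46},{"dp":[0,0,40],"rotation":[0,0,0],"jaw":46},{"dp":[0,0,40],"rotation":[0,0,0],"jaw":46},{"dp":[0,0,40],"rotation":[0,0,0],"jaw":46},{"dp":[0,0,40],"rotation":[0,0,0],"jaw":46}]' >/dev/null; python3 o.py
python3 -m pendant '[{"dp":[0,0,30],"rotation":[0,0,0],"jaw":46},{"dp":[0,0,10],"rotation":[0,0,0],"jaw":46},{"dp":[0,0,0],"rotation":[0,0,0],"jaw":46}]' >/dev/null; python3 o.py
python3 - <<'E'
from h import *
p,d,c=snap("side");cv2.imwrite("pics/place.png",cv2.resize(p[110:230,230:390,::-1],(800,600),interpolation=cv2.INTER_CUBIC))
print(observe()["tcp_rot"])
E
```

```text
t 24.7 p [ 0.4794 -0.1941  0.2831] yaw 114.9 Fz -1.2 Ftool -0.3 0.1 Tz -0.006 T [-0.04 -0.05 -0.01] q6 -1.02 gap 0.581 g 115
t 25.0 p [ 0.4793 -0.1941  0.2432] yaw 114.9 Fz 0.6 Ftool 0.4 -0.0 Tz 0.098 T [ 0.02 -0.01  0.1 ] q6 -1.02 gap 0.585 g 115
[-1.11918429e-04  5.38111492e-01  8.42873661e-01  3.98175724e-05]
```

View pics/place.png

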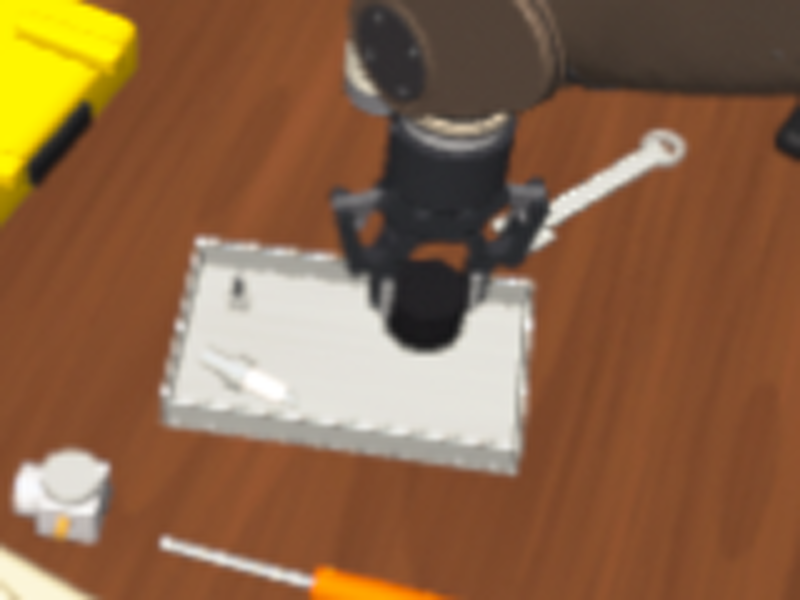

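The cap is held level at (425,305), over the clear end of the tray. The plug (245,375) and bolt (238,295) are well clear, so I'll lower it.

```bash
python3 -m pendant '[{"dp":[0,0,20],"rotation":[0,0,0],"jaw":46},{"dp":[0,0,15],"rotation":[0,0,0],"jaw":46},{"dp":[0,0,10],"rotation":[0,0,0],"jaw":46},{"dp":[0,0,5],"rotation":[0,0,0],"jaw":46},{"dp":[0,0,0],"rotation":[0,0,0],"jaw":46}]' >/dev/null; python3 o.py
python3 -m pendant '[{"dp":[0,0,1.5],"rotation":[0,0,0],"jaw":46},{"dp":[0,0,0],"rotation":[0,0,0],"jaw":46}]' >/dev/null; python3 o.py
python3 -m pendant '[{"dp":[0,0,1.5],"rotation":[0,0,0],"jaw":46},{"dp":[0,0,0],"rotation":[0,0,0],"jaw":46}]' >/dev/null; python3 o.py
python3 -m pendant '[{"dp":[0,0,1],"rotation":[0,0,0],"jaw":46},{"dp":[0,0,0],"rotation":[0,0,0],"jaw":46}]' >/dev/null; python3 o.py
```

```text
t 25.6 p [ 0.4802 -0.1951  0.1953] yaw 114.9 Fz -0.8 Ftool -0.0 1.5 Tz 0.020 T [-0.01  0.04  0.02] q6 -1.02 gap 0.581 g 115
t 25.8 p [ 0.4803 -0.1952  0.1941] yaw 114.9 Fz -0.2 Ftool 0.2 0.2 Tz -0.037 T [ 0.   -0.01 -0.04] q6 -1.02 gap 0.585 g 115
t 25.9 p [ 0.48  -0.195  0.192] yaw 114.9 Fz -0.6 Ftool -0.1 0.1 Tz -0.010 T [-0.01  0.01 -0.01] q6 -1.02 gap 0.587 g 115
t 26.1 p [ 0.4799 -0.1949  0.1907] yaw 114.9 Fz -0.2 Ftool 1.1 0.3 Tz 0.032 T [-0.05 -0.03  0.03] q6 -1.02 gap 0.583 g 115
```

```bash
python3 -m pendant '[{"dp":[0,0,1],"rotation":[0,0,0],"jaw":46},{"dp":[0,0,0],"rotation":[0,0,0],"jaw":46}]' >/dev/null; python3 o.py
python3 -m pendant '[{"dp":[0,0,1],"rotation":[0,0,0],"jaw":46},{"dp":[0,0,0],"rotation":[0,0,0],"jaw":46}]' >/dev/null; python3 o.py
python3 -m pendant '[{"dp":[0,0,1],"rotation":[0,0,0],"jaw":46},{"dp":[0,0,0],"rotation":[0,0,0],"jaw":46}]' >/dev/null; python3 o.py
python3 -m pendant '[{"dp":[0,0,1],"rotation":[0,0,0],"jaw":46},{"dp":[0,0,0],"rotation":[0,0,0],"jaw":46}]' >/dev/null; python3 o.py
```

```text
t 26.4 p [ 0.4799 -0.1949  0.1897] yaw 114.9 Fz -1.3 Ftool 0.6 -0.1 Tz 0.016 T [0.02 0.03 0.02] q6 -1.02 gap 0.588 g 115
t 26.6 p [ 0.4799 -0.1949  0.1887] yaw 114.9 Fz -0.8 Ftool -0.0 -0.1 Tz 0.045 T [-0.02  0.03  0.05] q6 -1.02 gap 0.580 g 115
t 26.8 p [ 0.4799 -0.1949  0.1877] yaw 114.9 Fz -1.3 Ftool 0.0 -0.4 Tz 0.027 T [-0.02  0.01  0.03] q6 -1.02 gap 0.587 g 115
t 26.9 p [ 0.4801 -0.1951  0.1871] yaw 114.9 Fz 1.2 Ftool 0.9 0.1 Tz -0.015 T [ 0.08  0.05 -0.02] q6 -1.02 gap 0.583 g 115
```

```bash
python3 -m pendant '[{"dp":[0,0,1],"rotation":[0,0,0],"jaw":46},{"dp":[0,0,0],"rotation":[0,0,0],"jaw":46}]' >/dev/null; python3 o.py
python3 -m pendant '[{"dp":[0,0,0.5],"rotation":[0,0,0],"jaw":50},{"dp":[0,0,0],"rotation":[0,0,0],"jaw":50}]' 20 >/dev/null; python3 o.py
python3 -m pendant '[{"dp":[0,0,0],"rotation":[0,0,0],"jaw":54},{"dp":[0,0,0],"rotation":[0,0,0],"jaw":56},{"dp":[0,0,0],"rotation":[0,0,0],"jaw":60},{"dp":[0,0,0],"rotation":[0,0,0],"jaw":68},{"dp":[0,0,0],"rotation":[0,0,0],"jaw":68}]' >/dev/null; python3 o.py
```

```text
t 27.1 p [ 0.4803 -0.1952  0.1871] yaw 114.9 Fz 8.2 Ftool 3.1 -2.1 Tz 0.024 T [0.27 0.44 0.02] q6 -1.02 gap 0.582 g 116
t 27.4 p [ 0.4804 -0.1952  0.1869] yaw 114.9 Fz 9.9 Ftool 4.1 -2.3 Tz -0.012 T [ 0.41  0.5  -0.01] q6 -1.02 gap 0.590 g 89
t 27.9 p [ 0.4799 -0.1949  0.1851] yaw 114.9 Fz -0.5 Ftool -0.4 0.2 Tz 0.008 T [0.04 0.02 0.01] q6 -1.02 gap 0.800 g 0
```

Released, with no force left on the tool. Retreat and check.

```bash
python3 -m pendant '[{"dp":[0,0,-5],"rotation":[0,0,0],"jaw":72},{"dp":[0,0,-15],"rotation":[0,0,0],"jaw":72},{"dp":[0,0,-30],"rotation":[0,0,0],"jaw":72},{"dp":[0,0,-40],"rotation":[0,0,0],"jaw":72},{"dp":[0,0,-40],"rotation":[0,0,0],"jaw":72}]' >/dev/null; python3 o.py
python3 -m pendant '[{"dp":[0,0,-40],"rotation":[0,0,0],"jaw":72},{"dp":[0,0,-40],"rotation":[0,0,0],"jaw":72},{"dp":[0,0,0],"rotation":[0,0,0],"jaw":72},{"dp":[0,0,0],"rotation":[0,0,0],"jaw":72}]' >/dev/null; python3 o.py
python3 - <<'E'
from h import *
p,d,c=snap("side");cv2.imwrite("pics/end.png",cv2.resize(p[110:290,200:440,::-1],(800,600),interpolation=cv2.INTER_CUBIC))
E
```

```text
t 28.4 p [ 0.4797 -0.1948  0.3176] yaw 114.9 Fz -0.1 Ftool -0.7 0.4 Tz -0.004 T [-0.02 -0.01 -0.  ] q6 -1.02 gap 0.838 g 0
t 28.8 p [ 0.4799 -0.1949  0.3979] yaw 114.9 Fz -0.5 Ftool -0.4 -0.2 Tz -0.031 T [ 0.01 -0.01 -0.03] q6 -1.02 gap 0.843 g 0
```

View pics/end.png

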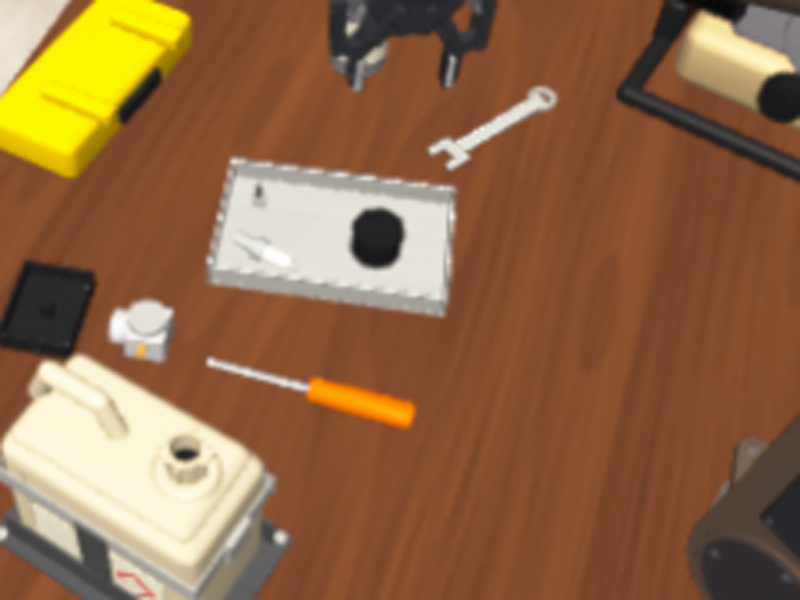

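The cap stands flat on the tray floor at (377,238). The jug's neck at (187,455) is open, everything else is in place, and the gripper is clear.

```bash
python3 -c "
from plant import order;print(order.hand_in())"
```

```text
the job is handed in; nothing more can be done
None
```

The jug is open: the cap was pushed down, turned to its stop, lifted off and set flat, open side down, in the clear end of the tray, and the job is handed in at about 29 s of robot time; no verdict came back.

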